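# Draw out the part-filled tube carrier and lock it at the loading stop

### The arm

A 6-joint arm with a two-finger parallel gripper is mounted at the origin on a cart in front of the work surface, level with it; the furniture and walls round the work are solid. World frame = base frame: x ahead of the robot, y to its left, z up, the work surface at z = 0. Lengths are in m, angles in degrees, forces in N, time in s.
With the tool pointing down it reaches from about 0.375 to 0.9 m from the base axis. Payload 3.1 kg.
Tool frame: the origin (TCP) lies on the centre line of the jaws, within the pads' length; the fingertips stand 25 mm ahead of it and the grasp point (between the pads) lies 6 mm ahead of it; z points along the fingers, y is the line along which they close (so a half turn about z gives the same grasp; the last joint's range is limited). The gripper opens to 87 mm and grips with 3 to 60 N. Pads are 19 mm wide; open, the fingers measure 117 mm over their backs; the gripper's body (75 mm by 190 mm) begins 51 mm behind the grasp point.
Start: joints at [-10.227, 30.224, 82.088, -0, 67.689, -10.227], TCP at [0.625, 0, 0.248] pointing down, gripper open.
Joint ranges: [-176.69, 176.69], [-43.24, 126.21], [12.49, 139.97], [-82, 262], [0, 151.66], [-163.58, 163.58]. Speed limits (degrees/s): [159.86, 159.86, 180, 180, 180, 180].

### API

Orientations are given as a 3x3 rotation matrix whose columns are the frame's x, y, z axes.
In Python, from rig import * gives the robot as it stands.
- The arm moves only by the tool step_arm, never from a script. Its argument "steps" is a list of rows, each a list of 7 numbers: the shift along the tool's x, y, z normalised to -1 to 1, where 1 is 0.3 m, then the turn, a rotation vector about the tool's x, y, z normalised to -1 to 1, where 1 is 45 degrees, then the gripper's target within -1 to 1 (shut at 1, half-way at 0, fully open at -1). A call has 1 to 8 rows; each row is the pose to reach, as a shift and turn from the pose commanded when the call began, along the tool's axes at that moment; what a row does not reach only later rows make up. A row lasts 1/12 s, in which the tool goes at most 41.7 mm and 7.16 degrees, less where a joint would pass 70% of its speed; a pose out of reach is approached as far as the arm can. A call with a number of a shift or a turn outside -1 to 1 is refused whole. A call with a gripper value outside its range is refused whole. The fingers move at their own pace and stop on an object; the grip force is fixed at half the most. Time passes only in rows, so rows that repeat a pose let the fingers close. It gives the time, the measured TCP pose, the force, the opening and the grip force at its end, in the units of the state.
- read_state(): the state, without advancing time (a new reading comes with each control period).
- capture(name): name is "scene" or "side" or "wrist"; returns a dict with "image" (480x640x3 uint8, red, green, blue), "vertical_fov" (degrees; the focal length in pixels is half the picture's height over the tangent of half this angle, whatever the lens; pixels are square), "cx", "cy" (the principal point, pixels), "world_from_camera" (4x4, takes a point from camera to world coordinates); the wrist camera has in their place "T_tool_cam" (4x4, takes a point from camera to tool coordinates, whose origin is the TCP and whose axes are the flange's). Camera axes: x right, y down, z forward; pixel columns grow to the right and rows downward; lengths in m; the calibration is good to about 2 mm. A picture is of the moment at which its call begins: read the wrist's pose just before it. There is no depth.
- hand_in(): hands the job in; it is judged then, once.
The state is a dict: "time_s": time; "joint_positions": joint angles; "qvel": joint speeds; "tau": joint torques, N m; "position": TCP position; "tcp_rot": TCP orientation; "force": force on the tool from outside, world axes, zero at the start; "moment": the same for the moment, N m; "opening": opening from 0.0 (shut) to 1.0 (fully open); "grasp_force": force on a finger pad.
Only numpy, scipy, OpenCV 4.12 (cv2) and the standard library are available. Lean on these libraries where they do the work, as an engineer would, in place of code of your own. Each camera call takes 0.05 s, during which the arm holds its last target. There are 200 camera calls.

### The job

Three tube carriers stand in the loading bay, held by its sliding lock bar. Draw the bar out to the left by its turned-up tab to free them, then hook a fingertip behind the front lip of the carrier that holds only one tube and draw it out along its lane to the stop, clear of the cover so that it can be filled; then push the tab back in fully so that the bar locks the carrier there. Pick nothing up: the tubes stay standing in the carriers, the two full carriers stay home, and the things round the bay are left where they are.

Things in the scene. Friction and masses are not known exactly. Their poses are not given: they have to be found in the camera images.
- bay: loading bay, fixed on the table, 283 (x) x 197 (y) x 150 mm; origin on the table, middle; -x is its front, to which carriers are drawn, +y its left. Metal floor 10 mm up, x = -168 to 115 mm. Three lanes along x at y = -60, 0, 60 mm between grey guide fins 17 mm wide, 21 mm high (y = +-30, +-90 mm). Steel stop posts on the fins at x = -14 to -2 mm, 46 mm high
- cover_front (a point): middle of the front upper edge of the bay's clear plastic cover, which stands on steel corner posts over the home places of the tubes: from bay x = 25 mm to the rear, full width, top 150 mm above the table. Ahead of it nothing is higher than 62 mm while the carriers are home; tubes reach 126 mm above the table
- lock_bar (a joint): travel of the steel lock bar to the bay's +y, in m: 0 fully in (locked, as at the start), 0.014 fully out (free). Stays where left; friction about 1.5 N. It runs below the carriers at bay x = -45 mm; its teeth enter notches in the carriers' left sides when a carrier is home or out at the stop; anywhere else the carrier's side keeps the bar from going in
- lock_tab (a point): centre of the bar's upright tab, beyond the bay's left side, at bay x = -45, y = 147.5 mm when locked: steel plate 40 (bay x) x 6 (bay y) x 50 mm, 6 to 56 mm above the table. Locked, 46 mm are free between its inner face and the bay's side (y = 98.5 mm); only the flat bar (14 mm wide, top at 8 mm) lies below there. Moves with lock_bar
- carrier_part: the carrier to draw out: only one tube in its three places. White plastic, 170 (x) x 40 (y) x 52 mm, about 0.25 kg, loose, slides on the bay's floor with 1.5 mm play each side; origin under the middle; axes as the bay's. Home: origin at bay x = about 15 mm. Out: rear ears meet the stop posts at bay x = -75 mm (90 mm of travel). Tube places at x = 21, 43, 65 mm
- carrier_part_lip (a point): middle of that carrier's upright front lip (carrier x = -85 to -77 mm, 40 mm wide, top 61 mm above the table); the point is 82 mm in front of the carrier's origin and 55 mm above the table. Behind the lip lies an open finger well 60 mm long, its deck 22 mm above the table; then the block with the tube places, top 62 mm above the table
- carrier_full_1: a carrier like carrier_part, with three tubes; stays home (which lane holds which carrier varies)
- carrier_full_2: the other carrier with three tubes; stays home
- tube_p_mid (a point): capped blood tube, 13 mm glass body, 17 mm yellow cap on top, 107 mm long, standing loose in a carrier; the point is its centre, half-way up; z runs up the tube (the only tube of carrier_part, in its front place)
- tube_1a_mid (a point): capped blood tube, 13 mm glass body, 17 mm yellow cap on top, 107 mm long, standing loose in a carrier; the point is its centre, half-way up; z runs up the tube (in carrier_full_1)
- tube_1b_mid (a point): capped blood tube, 13 mm glass body, 17 mm yellow cap on top, 107 mm long, standing loose in a carrier; the point is its centre, half-way up; z runs up the tube (in carrier_full_1)
- tube_1c_mid (a point): capped blood tube, 13 mm glass body, 17 mm yellow cap on top, 107 mm long, standing loose in a carrier; the point is its centre, half-way up; z runs up the tube (in carrier_full_1)
- tube_2a_mid (a point): capped blood tube, 13 mm glass body, 17 mm yellow cap on top, 107 mm long, standing loose in a carrier; the point is its centre, half-way up; z runs up the tube (in carrier_full_2)
- tube_2b_mid (a point): capped blood tube, 13 mm glass body, 17 mm yellow cap on top, 107 mm long, standing loose in a carrier; the point is its centre, half-way up; z runs up the tube (in carrier_full_2)
- tube_2c_mid (a point): capped blood tube, 13 mm glass body, 17 mm yellow cap on top, 107 mm long, standing loose in a carrier; the point is its centre, half-way up; z runs up the tube (in carrier_full_2)
- tube_rack: bystander: blue and ivory tube rack with spare tubes, 250 x 105 x 75 mm (118 mm with tubes), to the right in front of the bay; origin under its centre, x along its length
- buffer_bottle_mid (a point): bystander: white bottle with green cap, 51 x 98 mm, to the left; the point is its centre
- control_bottle_mid (a point): bystander: small brown bottle with red cap, 34 x 62 mm, to the left; the point is its centre

How it is judged (in metres and radians):
On the way, in this order (a step that is already met when the one before it is completed fails the run):
1. the lock bar is drawn out, with all carriers still home (value of joint lock_bar above 0.011 m and x of carrier_part in the frame of bay above 0 m), for 0.2 s.
2. the part-filled carrier is drawn out to its stop (x of carrier_part in the frame of bay below -0.067 m), for 0.2 s.
3. the lock bar is pushed back in (value of joint lock_bar below 0.003 m), for 0.2 s.
At the end, for the whole second after the job is handed in: carrier_part at rest at its stop (origin at bay x below -67 mm), lock bar in (under 3 mm), full carriers home (bay x above 3 mm), carriers less than 8 mm above the floor, every tube seated (raised under 6 mm) and upright (within 0.12 rad) (x of carrier_part in the frame of bay below -0.067 m and value of joint lock_bar below 0.003 m and x of each of carrier_full_1, carrier_full_2 in the frame of bay above 0.003 m and z of each of carrier_part, carrier_full_1, carrier_full_2 in the frame of bay below 0.018 m and z of tube_p_mid in the frame of carrier_part below 0.0685 m and z of each of tube_1a_mid, tube_1b_mid, tube_1c_mid in the frame of carrier_full_1 below 0.0685 m and z of each of tube_2a_mid, tube_2b_mid, tube_2c_mid in the frame of carrier_full_2 below 0.0685 m and angle between each of tube_p_mid, tube_1a_mid, tube_1b_mid, tube_1c_mid, tube_2a_mid, tube_2b_mid, tube_2c_mid's own z axis and vertical below 0.12 rad and linear speed of carrier_part below 0.01 m/s); the robot touches nothing.
It fails at once if a carrier is lifted more than 8 mm (not (z of carrier_part in the frame of bay below 0.018 m) or not (z of carrier_full_1 in the frame of bay below 0.018 m) or not (z of carrier_full_2 in the frame of bay below 0.018 m)).
It fails at once if a full carrier is drawn more than about 12 mm out of its home place (not (x of carrier_full_1 in the frame of bay above 0.003 m) or not (x of carrier_full_2 in the frame of bay above 0.003 m)).
It fails at once if a tube is lifted more than 15 mm out of its place or tipped over (z of tube_p_mid in the frame of carrier_part above 0.0775 m or z of any of tube_1a_mid, tube_1b_mid, tube_1c_mid in the frame of carrier_full_1 above 0.0775 m or z of any of tube_2a_mid, tube_2b_mid, tube_2c_mid in the frame of carrier_full_2 above 0.0775 m or angle between any of tube_p_mid, tube_1a_mid, tube_1b_mid, tube_1c_mid, tube_2a_mid, tube_2b_mid, tube_2c_mid's own z axis and vertical above 0.3 rad).
It fails at once if the tube rack or a bottle is moved more than 20 mm (distance of any of tube_rack, buffer_bottle_mid, control_bottle_mid from where it was at the start of the episode above 0.02 m).
It also fails if it takes over 58 s, if anything falls off the work surface, if the arm or the gripper's body presses on something with over 40 N, if the wrist force passes 120 N, or if a joint passes its speed limit or range.

## Working session

There is one attempt and no reset: what is moved stays moved. The work goes in short steps, Python scripts to look and compute and a tool call to move; the robot and the scene stay as the last step left them, time stands still between calls to the robot, and variables do not carry over. Pictures are saved under pics/ and viewed, at most 12 in all, crops included, and the job is handed in when it is done.

Besides the shell and the picture viewer there is one more tool, called after "Request:" as name(argument=value, ...) on one line, values as JSON. step_arm: Moves the arm, as the interface text tells. Scaled input: -1 to 1 covers 0.3 m each way for a shift and 45 degrees each way for a turn. Its arguments: {"type":"object","properties":{"steps":{"type":"array"}},"required":["steps"]}

```bash
mkdir -p pics; cat > h.py <<'E'
from rig import *
import numpy as np, cv2, json
def cap(n,f):
    s=read_state(); c=capture(n); cv2.imwrite('pics/'+f+'.png',c['image'][:,:,::-1])
    h,w=c['image'].shape[:2]
    if n=='wrist':
        T=np.eye(4);T[:3,:3]=s['tcp_rot'];T[:3,3]=s['position'];T=T@np.array(c['T_tool_cam'])
    else: T=np.array(c['world_from_camera'])
    fl=h/2/np.tan(np.radians(c['vertical_fov'])/2)
    np.savez('pics/'+f+'.npz',T=T,f=fl,c=[c['cx'],c['cy']])
    return c['image']
def ray(f,u,v):
    d=np.load('pics/'+f+'.npz'); T=d['T']
    r=T[:3,:3]@np.array([(u-d['c'][0])/d['f'],(v-d['c'][1])/d['f'],1]); return T[:3,3],r/np.linalg.norm(r)
def onz(f,u,v,z):
    o,r=ray(f,u,v); return o+r*(z-o[2])/r[2]
def proj(f,p):
    d=np.load('pics/'+f+'.npz'); q=np.linalg.inv(d['T'])@np.append(p,1); return q[:2]/q[2]*d['f']+d['c']
def tri(f1,a,f2,b):
    o,r=ray(f1,*a);p,q=ray(f2,*b); t=np.linalg.lstsq(np.c_[r,-q],p-o,rcond=None)[0]
    return (o+r*t[0]+p+q*t[1])/2, np.linalg.norm(o+r*t[0]-p-q*t[1])
E
python3 -c "
from h import *
np.set_printoptions(precision=4,suppress=True)
for n in ['scene','side','wrist']:
    cap(n,n+'0'); d=np.load('pics/'+n+'0.npz'); print(n,d['T'],d['f'],d['c'])
s=read_state(); print(s['tcp_rot'],s['time_s'],s['force'])
"
```

```text
scene [[-0.8879 -0.3077  0.3421  0.2251]
 [-0.4599  0.6157 -0.6398  0.6251]
 [-0.0138 -0.7254 -0.6882  0.8262]
 [ 0.      0.      0.      1.    ]] 498.3305560717748 [323.5103 242.3086]
side [[-0.8216 -0.2822  0.4954  0.1215]
 [-0.5697  0.3733 -0.7322  0.6181]
 [ 0.0217 -0.8838 -0.4674  0.5457]
 [ 0.      0.      0.      1.    ]] 451.5425668283565 [322.2482 240.7165]
wrist [[ 1.      0.0004 -0.0026  0.6233]
 [-0.0003 -0.9689 -0.2475  0.0673]
 [-0.0026  0.2475 -0.9689  0.3827]
 [ 0.      0.      0.      1.    ]] 375.8296747730771 [323.7663 241.9742]
[[-0.      1.     -0.0016]
 [ 1.      0.      0.0003]
 [ 0.0003 -0.0016 -1.    ]] 0.15 [-0.3129 -0.2316 -0.0981]
```

View pics/scene0.png

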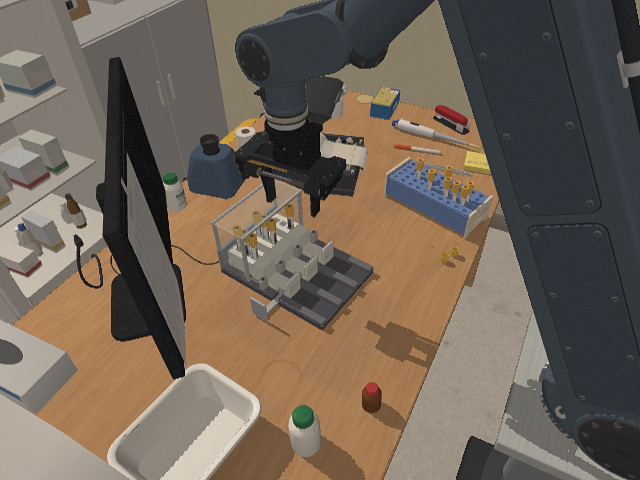

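View pics/wrist0.png

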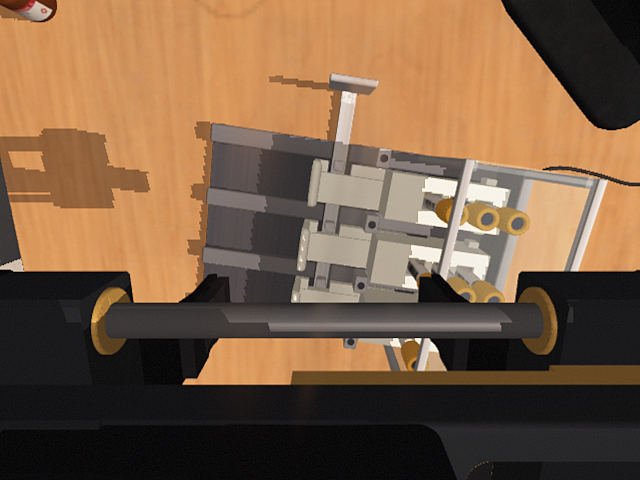

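View pics/side0.png

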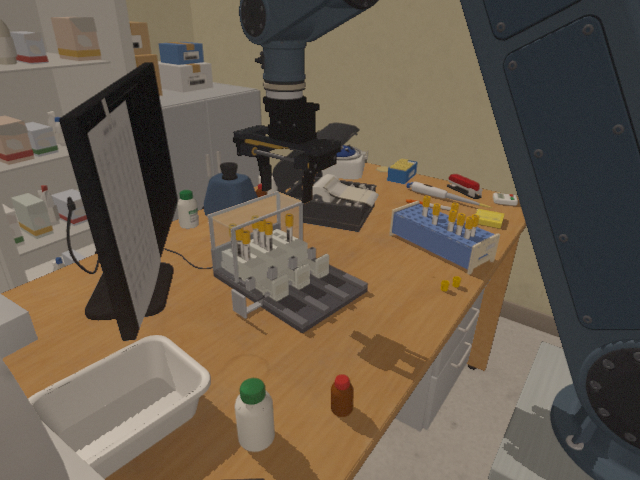

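The bay lies below the arm, front towards the robot and yawed a few degrees. In the wrist view the tab top is at about (354,82), and the lips are at about (316,183), (304,245) and (297,290). I'll measure these and zoom in on the caps.

```bash
python3 -c "
from h import *
np.set_printoptions(precision=4,suppress=True)
for u,v,z,n in [(331,75,.056,'tab L'),(378,82,.056,'tabR'),(212,124,.031,'frontleft'),(205,262,.031,'fin'),(206,190,.031,'fin-top2'),(316,160,.061,'lipL top'),(312,205,.061,'lipL bot'),(471,161,.15,'cover FL'),(604,181,.15,'coverRL')]: print(n,onz('wrist0',u,v,z))
im=cv2.imread('pics/scene0.png')[170:330,200:400]; a=cv2.resize(im,None,fx=3.9,fy=3.7,interpolation=cv2.INTER_CUBIC); cv2.imwrite('pics/crop.png',a)
"
```

```text
tab L [0.6283 0.1227 0.056 ]
tabR [0.6663 0.1174 0.056 ]
frontleft [0.5224 0.0864 0.031 ]
fin [ 0.506  -0.0428  0.031 ]
fin-top2 [0.5124 0.0275 0.031 ]
lipL top [0.616  0.0559 0.061 ]
lipL bot [0.6123 0.018  0.061 ]
cover FL [0.7118 0.0584 0.15  ]
coverRL [0.7943 0.0464 0.15  ]
```

View pics/crop.png

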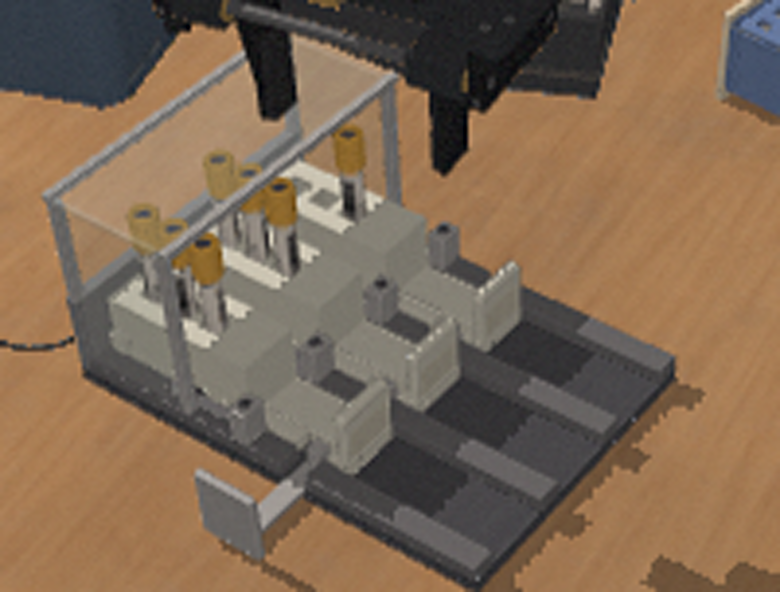

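The carrier with a single tube is in the right lane (bay y = -60), its cap at crop pixel (350,150). The bay origin is at about (0.6725, -0.0345) with a yaw of about -7.8°. The tab, cover, lip and corner measurements agree on this to about 3 mm. Next I'll turn the tool so its y axis lies along bay y, shut the fingers, and move above the tab gap.

Request:
step_arm(steps=[[0.307,0.063,0,0,0,-0.913,1],[0.307,0.063,0,0,0,-0.913,1],[0.307,0.063,0,0,0,-0.913,1],[0.307,0.063,0,0,0,-0.913,1],[0.307,0.063,0,0,0,-0.913,1],[0.307,0.063,0,0,0,-0.913,1],[0.307,0.063,0,0,0,-0.913,1],[0.307,0.063,0,0,0,-0.913,1]])

```text
time_s: 0.82
position: [0.6437, 0.0922, 0.2472]
tcp_rot: [[-0.655, 0.755, -0.001], [0.755, 0.655, 0.0], [0.001, -0.001, -1.0]]
force: [0.5, -0.4, -0.1]
opening: 0.48
grasp_force: 0.0
```

Request:
step_arm(steps=[[0,0,0.1,0,0,-0.913,1],[0,0,0.2,0,0,-0.913,1],[0,0,0.2,0,0,-0.913,1],[0,0,0.2,0,0,-0.913,1],[0,0,0.2,0,0,-0.913,1],[0,0,0.2,0,0,-0.913,1],[0,0,0.2,0,0,-0.913,1],[0,0,0.2,0,0,-0.913,1]])

```text
time_s: 1.48
position: [0.6438, 0.0919, 0.1874]
tcp_rot: [[-0.99, 0.14, -0.0], [0.14, 0.99, 0.0], [0.0, 0.0, -1.0]]
force: [0.0, 0.2, 0.3]
opening: 0.008
grasp_force: 0.0
```

```bash
python3 -c "
from h import *
np.set_printoptions(precision=4,suppress=True)
s=read_state(); print(s['position'],s['tcp_rot'],s['time_s'],s['force'],s['opening'])
cap('wrist','w1')
t=np.radians(-7.8);R=np.array([[np.cos(t),-np.sin(t)],[np.sin(t),np.cos(t)]]);o=np.array([.6725,-.0345])
im=cv2.imread('pics/w1.png')
for x,y,z in [(-65,150.5,56),(-25,150.5,56),(-65,144.5,56),(-25,144.5,56),(-168,98.5,31),(-70,-40,61),(-70,-80,61),(-70,40,61),(-70,80,61),(25,98.5,150),(25,-98.5,150)]:
    p=np.r_[o+R@np.array([x,y])/1000,z/1000]; q=proj('w1',p); print(x,y,q); cv2.circle(im,tuple(int(i) for i in np.round(q)),2,(0,0,255),-1)
cv2.imwrite('pics/w1m.png',im)
for u,v,n in [(388,180,'rl'),(470,232,'rr'),(490,205,'r')]: print(n,onz('scene0',u,v,0.06))
"
```

```text
[0.6438 0.0919 0.1874] [[-0.9901  0.1404 -0.0002]
 [ 0.1404  0.9901  0.0001]
 [ 0.0002  0.     -1.    ]] 1.4833 [0.0009 0.1817 0.3315] 0.007582037647920892
-65 150.5 [364.5616 216.3032]
-25 150.5 [363.3999 269.0216]
-65 144.5 [356.2479 216.3444]
-25 144.5 [355.3782 269.0597]
-168 98.5 [291.6715  69.105 ]
-70 -40 [ 95.7257 211.9389]
-70 -80 [ 39.1617 212.2203]
-70 40 [208.9297 211.3758]
-70 80 [265.5696 211.094 ]
25 98.5 [282.7056 413.0079]
25 -98.5 [-82.3831 414.5331]
rl [ 0.5648 -0.3675  0.06  ]
rr [ 0.3241 -0.2662  0.06  ]
r [ 0.3073 -0.3824  0.06  ]
```

View pics/w1m.png

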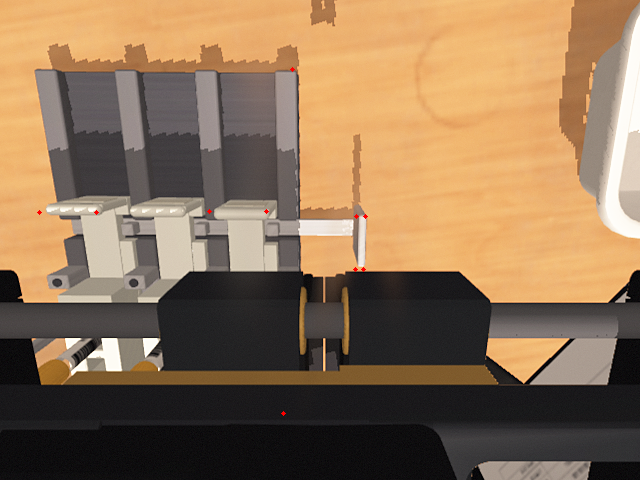

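The predicted marks fall on the real tab, at (356–365, 216–269), and the lips are about 5 px, or 3–4 mm, further to bay +y. I'll shift by 3 mm, lower the fingers into the gap, then push the tab out.

Request:
step_arm(steps=[[0,0.01,0.1,0,0,0,1],[0,0.01,0.2,0,0,0,1],[0,0.01,0.28,0,0,0,1],[0,0.01,0.34,0,0,0,1],[0,0.01,0.4,0,0,0,1],[0,0.01,0.455,0,0,0,1],[0,0.01,0.455,0,0,0,1]])

```text
time_s: 2.12
position: [0.6418, 0.095, 0.0476]
tcp_rot: [[-0.99, 0.139, -0.007], [0.139, 0.99, 0.0], [0.007, -0.001, -1.0]]
force: [-1.7, 0.2, -1.0]
opening: 0.007
grasp_force: 0.0
```

Request:
step_arm(steps=[[0,0.015,0,0,0,0,1],[0,0.025,0,0,0,0,1],[0,0.035,0,0,0,0,1],[0,0.045,0,0,0,0,1],[0,0.052,0,0,0,0,1],[0,0.058,0,0,0,0,1],[0,0.064,0,0,0,0,1],[0,0.064,0,0,0,0,1]])

```text
time_s: 2.78
position: [0.6474, 0.1144, 0.0516]
tcp_rot: [[-0.991, 0.136, 0.001], [0.136, 0.991, 0.0], [-0.001, 0.0, -1.0]]
force: [0.5, -0.4, 0.3]
opening: 0.0
grasp_force: 0.4
```

Request:
step_arm(steps=[[0,0.005,0,0,0,0,1],[0,0.01,0,0,0,0,1],[0,0.01,0,0,0,0,1]])

```text
time_s: 3.03
position: [0.6475, 0.1173, 0.0512]
tcp_rot: [[-0.991, 0.136, 0.001], [0.136, 0.991, 0.0], [-0.0, 0.0, -1.0]]
force: [0.1, -1.6, 2.2]
opening: 0.006
grasp_force: 1.0
```

```bash
python3 -c "
from h import *
np.set_printoptions(precision=4,suppress=True)
s=read_state(); print(s['position'],s['force'])
cap('scene','s2');cap('side','d2');cap('wrist','w2')
a=cv2.imread('pics/s2.png')[230:360,190:340];b=cv2.imread('pics/w2.png')[100:360,200:500]
a=cv2.resize(a,(450,390));b=cv2.resize(b,(450*3//4,390*3//4)); b=cv2.copyMakeBorder(b,0,390-b.shape[0],0,0,0); cv2.imwrite('pics/m2.png',np.hstack([a,b]))
"
```

```text
[0.6475 0.1173 0.0512] [ 0.116  -1.6269  2.1804]
```

View pics/m2.png

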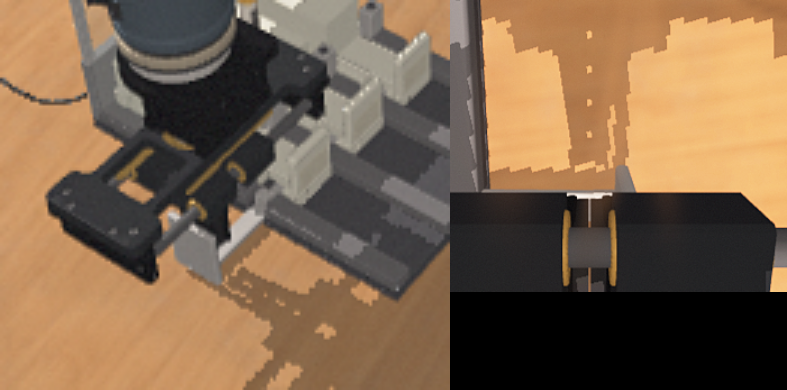

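The fingers touch the tab's inner face (composite (625,180)). I'll push on until the end stop raises the force.

Request:
step_arm(steps=[[0,0.006,0,0,0,0,1],[0,0.012,0,0,0,0,1],[0,0.018,0,0,0,0,1],[0,0.018,0,0,0,0,1]])

```text
time_s: 3.52
position: [0.6473, 0.1198, 0.0508]
tcp_rot: [[-0.991, 0.135, -0.002], [0.135, 0.991, -0.005], [0.002, -0.005, -1.0]]
force: [-1.3, -9.5, 1.9]
opening: 0.005
grasp_force: 4.9
```

The bar is at its end stop: the force is 9.5 N and the travel fits. Next I'll back off, lift, and cross over to the right lane.

Request:
step_arm(steps=[[0,-0.03,0,0,0,0,1],[0,-0.03,0,0,0,0,1],[0,-0.03,-0.12,0,0,0,1],[0,-0.03,-0.24,0,0,0,1],[0,-0.03,-0.36,0,0,0,1],[0,-0.03,-0.36,0,0,0,1]])

```text
time_s: 4.02
position: [0.6514, 0.1145, 0.1667]
tcp_rot: [[-0.991, 0.136, 0.014], [0.136, 0.991, 0.001], [-0.014, 0.003, -1.0]]
force: [1.2, -0.5, 0.6]
opening: 0.006
grasp_force: 0.0
```

Request:
step_arm(steps=[[-0.045,-0.13,0,0,0,0,1],[-0.045,-0.26,0,0,0,0,1],[-0.045,-0.39,0,0,0,0,1],[-0.045,-0.52,0,0,0,0,1],[-0.045,-0.65,0,0,0,0,1],[-0.045,-0.65,0,0,0,0,1],[-0.045,-0.65,0,0,0,0,1]])

```text
time_s: 4.6
position: [0.6334, -0.0833, 0.1587]
tcp_rot: [[-0.99, 0.141, 0.0], [0.141, 0.99, 0.001], [0.0, 0.001, -1.0]]
force: [-0.2, 0.9, -0.1]
opening: 0.006
grasp_force: 0.0
```

```bash
python3 -c "
from h import *
np.set_printoptions(precision=4,suppress=True)
s=read_state(); print(s['position'],s['force'])
t=np.radians(-7.8);R=np.array([[np.cos(t),-np.sin(t)],[np.sin(t),np.cos(t)]]);o=np.array([.6725,-.0345])
print(R.T@(np.array(s['position'])[:2]-o)*1000)
cap('wrist','w3')
im=cv2.imread('pics/w3.png')
for x,y,z in [(-70,-40,61),(-70,-80,61),(-62,-80,61),(-70,40,61),(-70,80,61),(-65,158.5,56),(-25,158.5,56),(-65,164.5,56)]:
    q=proj('w3',np.r_[o+R@np.array([x,y])/1000,z/1000]); print(x,y,q); cv2.circle(im,tuple(int(i) for i in np.round(q)),2,(0,0,255),-1)
cv2.imwrite('pics/w3m.png',im)
"
```

```text
[ 0.6334 -0.0833  0.1587] [-0.2315  0.8782 -0.1269]
[-32.1377 -53.6559]
-70 -40 [345.8681 197.0276]
-70 -80 [281.6553 197.3775]
-62 -80 [282.0757 210.091 ]
-70 40 [474.3259 196.3276]
-70 80 [538.5711 195.9775]
-65 158.5 [656.0853 202.1246]
-25 158.5 [643.2756 261.9789]
-65 164.5 [665.482  202.0734]
```

View pics/w3m.png

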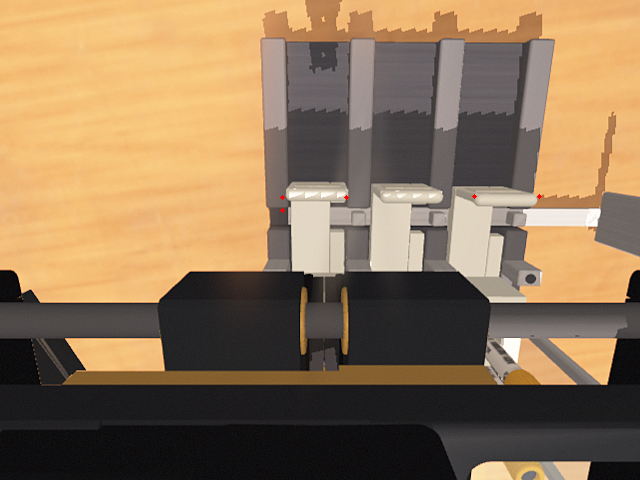

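The target lip spans columns 287–350 at rows 185–200, so its centre is 3 mm to the right of the TCP. The tab stays out at the far right (620,220). I'll correct for that and descend into the finger well.

Request:
step_arm(steps=[[0.013,-0.011,0,0,0,0,1],[0.013,-0.011,0.1,0,0,0,1],[0.013,-0.011,0.18,0,0,0,1],[0.013,-0.011,0.24,0,0,0,1],[0.013,-0.011,0.29,0,0,0,1],[0.013,-0.011,0.325,0,0,0,1],[0.013,-0.011,0.325,0,0,0,1],[0.013,-0.011,0.325,0,0,0,1]])

```text
time_s: 5.32
position: [0.6291, -0.083, 0.0613]
tcp_rot: [[-0.991, 0.135, -0.001], [0.135, 0.991, 0.0], [0.001, 0.0, -1.0]]
force: [0.3, -1.0, -0.7]
opening: 0.005
grasp_force: 0.0
```

Request:
step_arm(steps=[[0.015,0,0,0,0,0,1],[0.03,0,0,0,0,0,1],[0.045,0,0,0,0,0,1],[0.06,0,0,0,0,0,1],[0.075,0,0,0,0,0,1],[0.09,0,0,0,0,0,1],[0.105,0,0,0,0,0,1],[0.12,0,0,0,0,0,1]])

```text
time_s: 5.98
position: [0.5947, -0.0798, 0.0623]
tcp_rot: [[-0.991, 0.136, 0.003], [0.136, 0.991, -0.001], [-0.004, -0.001, -1.0]]
force: [3.0, -1.2, 2.0]
opening: 0.006
grasp_force: 1.5
```

Request:
step_arm(steps=[[0.017,0,0,0,0,0,1],[0.034,0,0,0,0,0,1],[0.051,0,0,0,0,0,1],[0.068,0,0,0,0,0,1],[0.085,0,0,0,0,0,1],[0.102,0,0,0,0,0,1],[0.119,0,0,0,0,0,1],[0.135,0,0,0,0,0,1]])

```text
time_s: 6.65
position: [0.5532, -0.0738, 0.0617]
tcp_rot: [[-0.991, 0.136, 0.001], [0.136, 0.991, -0.0], [-0.001, -0.0, -1.0]]
force: [3.8, -1.0, 3.0]
opening: 0.003
grasp_force: 2.0
```

Request:
step_arm(steps=[[0.013,0,0,0,0,0,1],[0.026,0,0,0,0,0,1],[0.039,0,0,0,0,0,1],[0.052,0,0,0,0,0,1],[0.065,0,0,0,0,0,1],[0.078,0,0,0,0,0,1],[0.09,0,0,0,0,0,1],[0.09,0,0,0,0,0,1]])

```text
time_s: 7.32
position: [0.5251, -0.0697, 0.0613]
tcp_rot: [[-0.991, 0.136, -0.003], [0.136, 0.991, 0.001], [0.003, 0.0, -1.0]]
force: [1.5, -0.2, 0.9]
opening: -0.0
grasp_force: 1.0
```

Request:
step_arm(steps=[[0.008,0,0,0,0,0,1],[0.016,0,0,0,0,0,1],[0.024,0,0,0,0,0,1],[0.03,0,0,0,0,0,1],[0.03,0,0,0,0,0,1]])

```text
time_s: 7.73
position: [0.5233, -0.0703, 0.0621]
tcp_rot: [[-0.99, 0.137, 0.013], [0.137, 0.991, -0.003], [-0.013, -0.001, -1.0]]
force: [10.8, 0.1, -4.4]
opening: 0.009
grasp_force: 5.8
```

The force is 10.8 N, so the carrier is at its stop. I'll back off and lift, and check how close the monitor and bottles are to the push-in pose.

Request:
step_arm(steps=[[-0.05,0,0,0,0,0,1],[-0.05,0,0,0,0,0,1],[-0.05,0,-0.1,0,0,0,1],[-0.05,0,-0.2,0,0,0,1],[-0.05,0,-0.3,0,0,0,1],[-0.05,0,-0.37,0,0,0,1],[-0.05,0,-0.37,0,0,0,1]])

```text
time_s: 8.32
position: [0.5325, -0.0709, 0.1756]
tcp_rot: [[-0.991, 0.136, 0.003], [0.136, 0.991, -0.001], [-0.003, -0.001, -1.0]]
force: [1.5, 0.8, -0.6]
opening: 0.006
grasp_force: 0.0
```

```bash
python3 -c "
from h import *
np.set_printoptions(precision=4,suppress=True)
print('mon',tri('scene0',(181,376),'side0',(135,329)))
print('montop',tri('scene0',(117,60),'side0',(156,66)))
print('buf',onz('scene0',305,435,.05),'ctl',onz('scene0',372,398,.03),'tray',onz('scene0',205,365,.08),onz('scene0',258,405,.08))
t=np.radians(-7.8);R=np.array([[np.cos(t),-np.sin(t)],[np.sin(t),np.cos(t)]]);o=np.array([.6725,-.0345])
s=read_state(); p=np.array(s['position']);print(p,R.T@(p[:2]-o)*1000)
print('body corners',[o+R@np.array(q)/1000 for q in [(-7,287),(-82,287)]])
im=cap('wrist','w4')
"
```

```text
mon (array([0.6378, 0.3438, 0.1174]), np.float64(0.00951126143739585))
montop (array([ 1.0471, -0.0558,  0.4089]), np.float64(0.010909259587078139))
buf [0.4305 0.3167 0.05  ] ctl [0.3638 0.1974 0.03  ] tray [0.6378 0.2977 0.08  ] [0.5148 0.3193 0.08  ]
[ 0.5325 -0.0709  0.1756] [-133.7251  -55.0513]
body corners [array([0.7045, 0.2508]), array([0.6302, 0.261 ])]
```

View pics/w4.png

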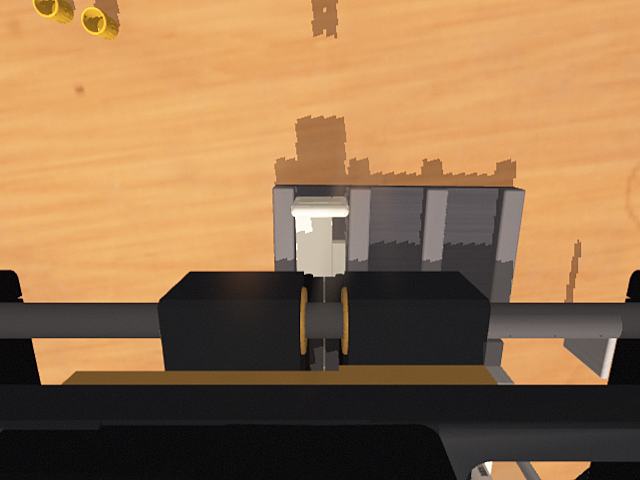

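The carrier's lip is now near the bay front (293–348, 207), so it is drawn out. Before swinging left, I'll check where the dark object in wrist0 is, using a clear view.

```bash
python3 -c "
from h import *
np.set_printoptions(precision=3,suppress=True)
for z in (0.01,.12,.2):
  for u,v in [(505,2),(590,125)]:
    p=onz('wrist0',u,v,z); print(z,p,'scene',proj('scene0',p),'side',proj('side0',p))
for p in [(185,325),(112,330)]: print('base',onz('scene0',*p,.01))
cap('scene','s5');cap('side','d5')
a=cv2.imread('pics/s5.png')[40:440,60:400];b=cv2.imread('pics/d5.png')[40:440,30:370]; cv2.imwrite('pics/m5.png',np.hstack([a,b]))
"
```

```text
0.01 [0.782 0.19  0.01 ] scene [186.824 316.219] side [165.151 305.239]
0.01 [0.874 0.086 0.01 ] scene [183.354 269.107] side [176.345 268.62 ]
0.12 [0.735 0.154 0.12 ] scene [206.418 276.064] side [189.083 256.673]
0.12 [0.8   0.081 0.12 ] scene [202.43  242.406] side [195.478 233.011]
0.2 [0.701 0.127 0.2  ] scene [222.517 243.07 ] side [208.278 217.721]
0.2 [0.746 0.077 0.2  ] scene [218.735 219.584] side [211.719 202.783]
base [0.771 0.209 0.01 ]
base [0.895 0.286 0.01 ]
```

View pics/m5.png

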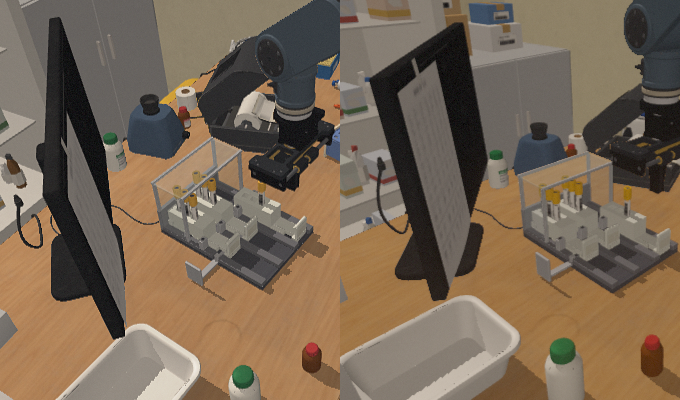

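The dark object is the monitor's base, flat on the table. The screen's near corner, at about (0.64, 0.34), stays clear. The carrier is out, the full carriers are home and the tab is out. I'll set the fingers about 30 mm apart and straddle the tab, so the body stays away from the screen.

Request:
step_arm(steps=[[0,0.13,0,0,0,0,0.31],[0,0.26,0,0,0,0,0.31],[0,0.39,0,0,0,0,0.31],[0,0.52,0,0,0,0,0.31],[0,0.65,0,0,0,0,0.31],[0,0.717,0,0,0,0,0.31],[0,0.717,0,0,0,0,0.31]])

```text
time_s: 9.05
position: [0.5601, 0.1463, 0.1701]
tcp_rot: [[-0.991, 0.131, -0.005], [0.131, 0.991, 0.001], [0.005, 0.0, -1.0]]
force: [-0.8, -0.6, -0.3]
opening: 0.333
grasp_force: 0.0
```

Request:
step_arm(steps=[[-0.1,0,0,0,0,0,0.31],[-0.2,0,0,0,0,0,0.31],[-0.295,0,0,0,0,0,0.31],[-0.295,0,0,0,0,0,0.31],[-0.295,0,0,0,0,0,0.31]])

```text
time_s: 9.47
position: [0.6492, 0.1286, 0.17]
tcp_rot: [[-0.99, 0.138, -0.004], [0.138, 0.99, -0.0], [0.004, -0.001, -1.0]]
force: [-0.5, -0.2, -0.6]
opening: 0.346
grasp_force: 0.0
```

```bash
python3 -c "
from h import *
np.set_printoptions(precision=4,suppress=True)
t=np.radians(-7.8);R=np.array([[np.cos(t),-np.sin(t)],[np.sin(t),np.cos(t)]]);o=np.array([.6725,-.0345])
s=read_state(); p=np.array(s['position']);print(p,R.T@(p[:2]-o)*1000,s['opening'])
im=cap('wrist','w6')
cv2.imwrite('pics/w6c.png',cv2.imread('pics/w6.png')[120:400,150:500])
"
```

```text
[0.6492 0.1286 0.17  ] [-45.2414 158.4058] 0.34551760071105475
```

View pics/w6c.png

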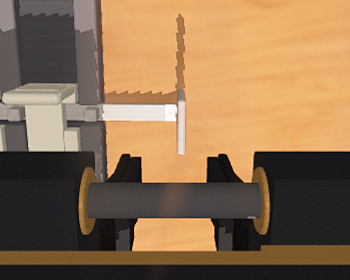

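The tab, at crop (181,120), sits between the open fingers about 4 mm right of the centre. I'll descend and push it in.

Request:
step_arm(steps=[[0,0,0.1,0,0,0,0.31],[0,0,0.2,0,0,0,0.31],[0,0,0.28,0,0,0,0.31],[0,0,0.35,0,0,0,0.31],[0,0,0.395,0,0,0,0.31],[0,0,0.395,0,0,0,0.31],[0,0,0.395,0,0,0,0.31]])

```text
time_s: 10.1
position: [0.6482, 0.13, 0.0533]
tcp_rot: [[-0.991, 0.136, -0.003], [0.136, 0.991, -0.0], [0.003, -0.001, -1.0]]
force: [-0.4, 0.1, -0.0]
opening: 0.348
grasp_force: 0.0
```

Request:
step_arm(steps=[[0,-0.012,0,0,0,0,0.31],[0,-0.024,0,0,0,0,0.31],[0,-0.034,0,0,0,0,0.31],[0,-0.044,0,0,0,0,0.31],[0,-0.054,0,0,0,0,0.31],[0,-0.062,0,0,0,0,0.31],[0,-0.07,0,0,0,0,0.31],[0,-0.07,0,0,0,0,0.31]])

```text
time_s: 10.77
position: [0.647, 0.1086, 0.0542]
tcp_rot: [[-0.991, 0.137, 0.0], [0.137, 0.991, -0.0], [-0.0, -0.0, -1.0]]
force: [0.3, -0.7, 0.4]
opening: 0.346
grasp_force: 0.1
```

Request:
step_arm(steps=[[0,-0.006,0,0,0,0,0.31],[0,-0.012,0,0,0,0,0.31],[0,-0.018,0,0,0,0,0.31],[0,-0.018,0,0,0,0,0.31]])

```text
time_s: 11.1
position: [0.6467, 0.1075, 0.054]
tcp_rot: [[-0.99, 0.139, 0.002], [0.139, 0.99, 0.006], [-0.001, 0.006, -1.0]]
force: [1.7, 12.2, -1.1]
opening: 0.345
grasp_force: 5.9
```

```bash
python3 -c "
from h import *
np.set_printoptions(precision=4,suppress=True)
t=np.radians(-7.8);R=np.array([[np.cos(t),-np.sin(t)],[np.sin(t),np.cos(t)]]);o=np.array([.6725,-.0345])
s=read_state(); p=np.array(s['position']);print(p,R.T@(p[:2]-o)*1000,s['opening'],s['force'],s['grasp_force'])
"
```

```text
[0.6467 0.1075 0.054 ] [-44.8623 137.1316] 0.3448507757444387 [ 1.653  12.2435 -1.0975] 5.881175883114338
```

The force is 12 N at the expected full-in position. I'll release, lift and verify from close by.

Request:
step_arm(steps=[[0,0.035,0,0,0,0,0.31],[0,0.035,0,0,0,0,0.31],[0,0.035,-0.1,0,0,0,0.31],[0,0.035,-0.2,0,0,0,0.31],[0,0.035,-0.3,0,0,0,0.31],[0,0.035,-0.4,0,0,0,0.31],[0,0.035,-0.44,0,0,0,0.31],[0,0.035,-0.44,0,0,0,0.31]])

```text
time_s: 11.77
position: [0.6495, 0.1139, 0.1896]
tcp_rot: [[-0.991, 0.136, 0.007], [0.136, 0.991, -0.001], [-0.007, 0.0, -1.0]]
force: [1.1, -0.4, 0.6]
opening: 0.34
grasp_force: 0.0
```

```bash
python3 -c "
from h import *
np.set_printoptions(precision=4,suppress=True)
cap('wrist','w7');cap('scene','s7')
t=np.radians(-7.8);R=np.array([[np.cos(t),-np.sin(t)],[np.sin(t),np.cos(t)]]);o=np.array([.6725,-.0345])
def bright(f,z=.056):
    # tab top: brightest pixels right of the bay
    im=cv2.imread('pics/'+f+'.png'); hsv=cv2.cvtColor(im,cv2.COLOR_BGR2HSV); m=((hsv[...,1]<45)&(hsv[...,2]>140)).astype(np.uint8); m[262:]=0;m[:,:250]=0
    n,l,st,c=cv2.connectedComponentsWithStats(m)
    for i in range(1,n):
        if st[i,4]>60:
            x,y,w,h,a=st[i]; q=onz(f,x+w,y+h/2,z)[:2]; print(f,st[i],R.T@(q-o)*1000)
for f in ('w1','w6','w7'): bright(f)
a=cv2.imread('pics/w7.png')[100:320,100:500];b=cv2.imread('pics/s7.png')[170:350,180:400];b=cv2.resize(b,(400,327)); cv2.imwrite('pics/m7.png',np.vstack([a,b]))
"
```

```text
w1 [ 580    3   60  235 8638] [-129.9878  335.9102]
w1 [ 275   72   22   87 1554] [-134.3947  103.3011]
w1 [ 250  200  103   62 2438] [-54.1751 142.3088]
w1 [357 215   9  47 336] [-48.4987 151.9121]
w6 [  548     0    92   246 17548] [-128.1331  359.016 ]
w6 [328 221   8  41 294] [-50.9352 166.2701]
w6 [ 250  224   77   17 1266] [-57.2759 160.0955]
w7 [  553     0    87   234 15778] [-129.7433  358.8005]
w7 [250  88  19  70 830] [-126.0366  106.0884]
w7 [ 250  210   85   51 1495] [-46.8724 151.7362]
w7 [618 242  22  20 233] [-34.049  379.1481]
```

View pics/m7.png

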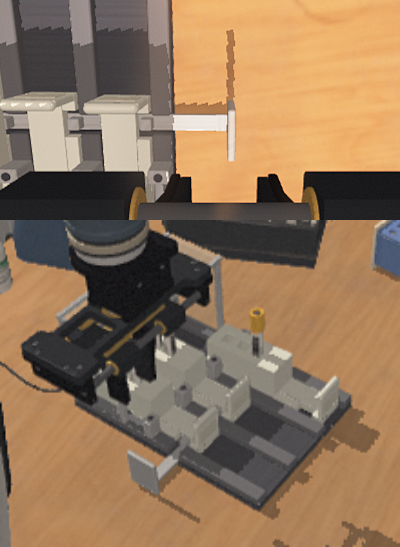

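The tab's outer face is at 151.7 mm, against 151.9 mm at the start and 166.3 mm when out, so the bar is fully in. The carrier is out at its stop with its tube upright, and the arm is clear of everything.

```bash
python3 -c "
from rig import *
print(hand_in())"
```

```text
the job is handed in; nothing more can be done
None
```

I drew the lock bar out, pulled the one-tube carrier (right lane) to its stop and pushed the bar fully back in; the last pictures showed all this before hand-in at about 12 s, but no verdict came back.

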